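# Press the stopper home with the treadle of the loaded bench press

## Task

Two identical stoppering presses stand on the lab bench; only one has a bottle in it, its rubber stopper half in. Push that press's treadle down to its stop with the gripper, keep it down for about a second so that the stopper is pressed home, then take the gripper away so that the treadle springs fully back up. Leave the treadle of the empty press alone.

Things in the scene. Friction and masses are not known exactly. Their poses are not given: they have to be found in the camera images.
- loaded_pad (a point): Middle of the top of the treadle pad of the press with the amber bottle: steel plate with 5 black strips, 70 mm (x) by 52 mm (y), at the press's robot end, 98 mm above the table. Tilted 14 deg at rest (robot-side edge up), level at the stop; from rest to stop this point drops 37 mm and shifts 7 mm towards the robot. The frame's x points to the bottle, z up, at rest.
- loaded_treadle (a joint): Treadle angle of the press with the bottle, rad: 0 up at rest, 0.25 down at its stop; hinged 143 mm behind the pad's middle. Its spring takes about 5 N at the pad to start and about 14 N at the stop; let go, it returns to 0 within a second. It lowers a ram onto the stopper. Ram, posts and beam, 126 mm wide and up to 275 mm high, stand 200 mm behind the pad's middle.
- stopper (a joint): How far the black rubber stopper (26 mm across, top 18 mm above the bottle's neck at 0) is pressed in, m: starts at 0 to 0.002; the ram's sprung foot meets it after about half of the treadle's travel, has it home at 0.010 with the treadle at about 0.19 rad, and then gives way for the rest of the travel. It stays where the ram leaves it.
- empty_treadle (a joint): Treadle angle of the empty press, rad: 0 up at rest, 0.25 at its stop; leave it alone. That press is the same without a bottle; the two stand side by side, 0.3 to 0.5 m apart, in either order (bottle at left or right).

How it is judged:
By the outcome, as a careful person would: the job done as asked, in the order asked, and still so for the second after the job is handed in, with the robot touching nothing.
It also fails if it takes over 32 s, if anything falls off the work surface, if the arm or the gripper's body presses on something with over 40 N, if the wrist force passes 120 N, or if a joint passes its speed limit or range.

## Robot

A 6-joint arm with a two-finger parallel gripper is mounted at the origin on the work surface. World frame = base frame: x ahead of the robot, y to its left, z up, the work surface at z = 0. Lengths are in mm, angles in rad, forces in N, time in s.
With the tool pointing down it reaches from about 275 to 1000 mm from the base axis. Payload 8.4 kg.
Tool frame: the origin (TCP) lies at the very end of the fingers, on their centre line; the grasp point (between the pads) lies 19 mm behind it; z points along the fingers, y is the direction in which the jaws open and shut (so a half turn about z gives the same grasp; the last joint's range is limited). The gripper opens to 85 mm and grips with 20 to 120 N. Pads are 22 mm wide; open, the fingers measure 114 mm over their backs; the gripper's body (76 mm by 85 mm) begins 54 mm behind the grasp point. The pads swing forward as they close: fully open they stand 13 mm farther back than shut.
Start: joints at [1.135, 0.353, 1.633, -0, 1.155, -0.002], TCP at [262.7, 567.112, 231.281] pointing down, gripper open.
Joint ranges: [-2.63, 2.63], [-0.92, 2.1], [0.06, 2.66], [-1.3, 4.44], [0, 2.69], [-3.02, 3.02]. Speed limits (rad/s): [2.22, 2.22, 2.79, 3.14, 3.14, 3.14].

## Interface

Orientations are given as [roll, pitch, yaw] about the fixed x, y, z axes, in that order (R = Rz(yaw) Ry(pitch) Rx(roll)).
In Python, from rig import r gives the robot as it stands.
- The arm moves only by the tool jog_arm, never from a script. Its argument "moves" is a list of rows, each an object with "grip": the gripper command: -1 is fully open, 1 is shut, values between are in proportion; "translation": the shift along the tool's x, y, z in m, a list of three; "twist": the turn, a rotation vector about the tool's x, y, z in rad, a list of three. In form: [{"grip": grip, "translation": [dx, dy, dz], "twist": [ax, ay, az]}, ...]. A call has 1 to 10 rows; each row shifts and turns the commanded pose from where the row before left it, along the tool's axes as they then stand; what a row does not reach is not made up. A row lasts 1/12 s, in which the tool goes at most 41.7 mm and 7.16 degrees, less where a joint would pass 70% of its speed; a pose out of reach is approached as far as the arm can. A call with a gripper value outside its range is refused whole. The fingers move at their own pace and stop on an object; "squeeze" is the grip in N (left out, the last holds). Time passes only in rows, so rows that do not move let the fingers close. It gives the time, the measured TCP pose, the force and the opening at its end, in the units of the state.
- r.sense(): the state, without advancing time (a new reading comes with each control period).
- r.grab_frame(name): name is "scene" or "top" or "wrist"; returns (picture, depth): 480x640x3 uint8, red, green, blue; 480x640 float32, mm along the optical axis (not along the pixel's ray), 0 where there is no reading.
- r.calibration(name): a dict with "fx", "fy", "cx", "cy" (pixels), "k1" (the pictures are not rectified: a ray, as slopes to the right and down, at radius r is drawn at 1 + k1 r^2 times it, then the intrinsics apply), "R" (3x3) and "t" (3): a world point X has camera coordinates R X + t. Camera axes: x right, y down, z forward; pixel columns grow to the right and rows downward; lengths in mm; the calibration is good to about 2 mm. A picture is of the moment at which its call begins: read the wrist's pose just before it. calibration takes no time and is no camera call; for the wrist camera it gives the pose at the moment of the call.
- r.sign_off(): hands the job in, once; it reports no verdict.
The state is a dict: "clock": time; "qpos": joint angles; "qvel": joint speeds; "joint_efforts": joint torques, N m; "eef_pos": TCP position; "tcp_rot": TCP orientation; "contact_force": force on the tool from outside, world axes, zero at the start; "wrist_torque": the same for the moment, N m; "opening": opening from 0.0 (shut) to 1.0 (fully open).
Only numpy, scipy, OpenCV 4.12 (cv2) and the standard library are available. Lean on these libraries where they do the work, as an engineer would, in place of code of your own. Each camera call takes 0.05 s, during which the arm holds its last target.

## Working session

There is one attempt and no reset: what is moved stays moved. The work goes in short steps, Python scripts to look and compute and a tool call to move; the robot and the scene stay as the last step left them, time stands still between calls to the robot, and variables do not carry over. Pictures are saved under pics/ and viewed, and the job is handed in when it is done.

Besides the shell and the picture viewer there is one more tool, called after "Call:" by a JSON object that holds its "fn" and its "kwargs", one argument or row to a line. jog_arm: Moves the arm, as the interface text tells. Its arguments: {"type":"object","properties":{"moves":{"type":"array"},"squeeze":{"type":"number"}},"required":["moves"]}

```bash
mkdir -p pics
python3 - <<'E'
from rig import r
import cv2,numpy as np
s=r.sense();print(s['clock'],s['eef_pos'],s['tcp_rot'],s['contact_force'])
for n in("scene","top"):
    p,d=r.grab_frame(n);cv2.imwrite(f'pics/{n}1.png',p[:,:,::-1]);np.savez(f'pics/{n}1.npz',p=p,d=d,**r.calibration(n))
E
```

```text
0.0 [262.49539304 566.68147578 230.5485126 ] [-3.14019203e+00 -3.42588538e-05  2.70779289e+00] [-0.78013084  0.71322088 -0.19452711]
```

View pics/scene1.png

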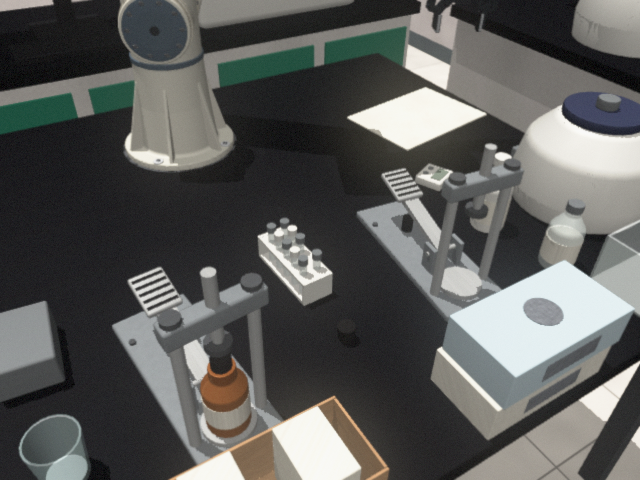

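View pics/top1.png

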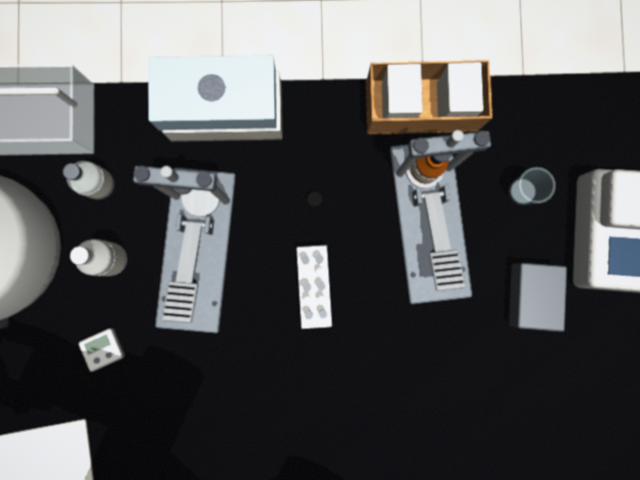

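The top view shows the amber bottle in the right-hand press (about 433,165), with its striped pad at about (447,270). The empty press's pad is at (180,302). Next I measure the loaded pad.

```bash
cat > h.py <<'E'
import numpy as np,cv2
def world(f):
    z=np.load(f);d=z['d'].astype(float);p=z['p']
    K=np.array([[z['fx'],0,z['cx']],[0,z['fy'],z['cy']],[0,0,1]],float)
    u,v=np.meshgrid(np.arange(640.),np.arange(480.))
    # k1 on the undistorted radius = OpenCV model
    n=cv2.undistortPoints(np.stack([u.ravel(),v.ravel()],1)[:,None],K,np.array([float(z['k1']),0,0,0,0]))[:,0]
    c=np.c_[n*d.reshape(-1,1),d.ravel()]
    X=(c-z['t'])@z['R']
    X[d.ravel()==0]=np.nan
    return p,X.reshape(480,640,3)
E
python3 - <<'E'
from h import *
for f,box,nm in(('pics/top1.npz',(420,480,235,300),'loaded top'),('pics/top1.npz',(150,210,270,330),'empty top'),('pics/scene1.npz',(120,190,260,320),'loaded scene')):
    p,X=world(f);u0,u1,v0,v1=box
    S=X[v0:v1,u0:u1];
    m=(S[...,2]>80)&(S[...,2]<125)
    n,l,st,_=cv2.connectedComponentsWithStats(m.astype(np.uint8));k=1+st[1:,4].argmax();m=l==k
    P=S[m];print(nm,len(P),st[k]+np.array([u0,v0,0,0,0]),'med',np.median(P,0).round(1),'min',P.min(0).round(),'max',P.max(0).round())
    A=np.c_[P[:,:2],np.ones(len(P))];print(' plane',np.linalg.lstsq(A,P[:,2],rcond=None)[0])
    print(' rect',cv2.minAreaRect(P[:,:2].astype(np.float32)))
p,X=world('pics/top1.npz')
cv2.imwrite('pics/crop.png',cv2.resize(p[120:310,380:500,::-1],None,fx=3,fy=3,interpolation=cv2.INTER_CUBIC))
for u,v in((447,256),(447,270),(447,285),(441,235),(436,205)):print(u,v,X[v,u].round(1))
E
```

```text
loaded top 1246 [ 429  240   36   51 1246] med [ 561.  -233.4   98.3] min [ 523. -262.   80.] max [ 613. -206.  111.]
 plane [-2.87308801e-01 -3.99218267e-02  2.49266067e+02]
 rect ((568.929931640625, -233.9849853515625), (90.8390121459961, 53.28489303588867), 5.731228351593018)
empty top 1323 [ 162  271   36   52 1323] med [515.7 240.   98.3] min [477. 212.  80.] max [567. 271. 110.]
 plane [-2.87581111e-01  4.21898050e-02  2.35838060e+02]
 rect ((522.5799560546875, 240.4354248046875), (54.80964660644531, 88.13038635253906), 83.8427734375)
loaded scene 1648 [ 128  267   55   51 1648] med [ 564.5 -237.6   95.4] min [ 524. -265.   80.] max [ 599. -208.  106.]
 plane [-2.72826045e-01 -1.74338705e-02  2.45075793e+02]
 rect ((562.8795166015625, -236.43850708007812), (73.82460021972656, 52.47198486328125), 4.746029853820801)
447 256 [ 583.  -237.5   92. ]
447 270 [ 557.7 -234.7   99.4]
447 285 [ 531.2 -231.7  107.1]
441 235 [ 622.5 -232.    75.2]
436 205 [ 679.9 -228.    61.7]
```

View pics/crop.png

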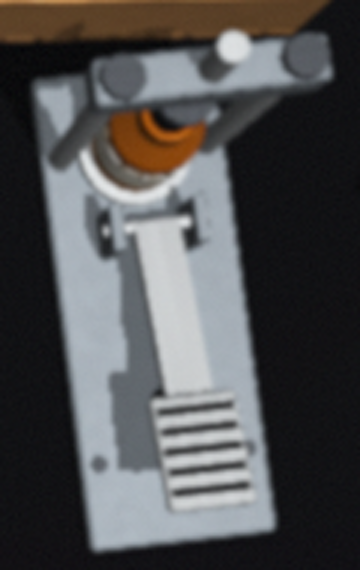

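The scene and top views agree: the pad's middle is at about (560, -235, 98), with a yaw of about 0.09. I'll shut the gripper and carry it over at constant height.

Call:
{"fn": "jog_arm", "kwargs": {
  "moves": [
    {"grip": 1, "translation": [-0.024, -0.024, 0], "twist": [0, 0, 0]},
    {"grip": 1, "translation": [-0.024, -0.024, 0], "twist": [0, 0, 0]},
    {"grip": 1, "translation": [-0.024, -0.024, 0], "twist": [0, 0, 0]},
    {"grip": 1, "translation": [-0.024, -0.024, 0], "twist": [0, 0, 0]},
    {"grip": 1, "translation": [-0.024, -0.024, 0], "twist": [0, 0, 0]},
    {"grip": 1, "translation": [-0.024, -0.024, 0], "twist": [0, 0, 0]},
    {"grip": 1, "translation": [-0.024, -0.024, 0], "twist": [0, 0, 0]},
    {"grip": 1, "translation": [-0.024, -0.024, 0], "twist": [0, 0, 0]},
    {"grip": 1, "translation": [-0.024, -0.024, 0], "twist": [0, 0, 0]},
    {"grip": 1, "translation": [-0.024, -0.024, 0], "twist": [0, 0, 0]}
  ],
  "squeeze": 30
}}

```text
clock: 0.93
eef_pos: [379.6, 246.8, 231.2]
tcp_rot: [-3.141, -0.0, 2.708]
contact_force: [0.0, 0.8, 0.2]
opening: -0.002
```

Call:
{"fn": "jog_arm", "kwargs": {
  "moves": [
    {"grip": 1, "translation": [-0.028, -0.028, 0], "twist": [0, 0, 0]},
    {"grip": 1, "translation": [-0.028, -0.028, 0], "twist": [0, 0, 0]},
    {"grip": 1, "translation": [-0.028, -0.028, 0], "twist": [0, 0, 0]},
    {"grip": 1, "translation": [-0.028, -0.028, 0], "twist": [0, 0, 0]},
    {"grip": 1, "translation": [-0.028, -0.028, 0], "twist": [0, 0, 0]},
    {"grip": 1, "translation": [-0.028, -0.028, 0], "twist": [0, 0, 0]},
    {"grip": 1, "translation": [-0.028, -0.028, 0], "twist": [0, 0, 0]},
    {"grip": 1, "translation": [-0.028, -0.028, 0], "twist": [0, 0, 0]},
    {"grip": 1, "translation": [-0.028, -0.028, 0], "twist": [0, 0, 0]},
    {"grip": 1, "translation": [-0.028, -0.028, 0], "twist": [0, 0, 0]}
  ]
}}

```text
clock: 1.77
eef_pos: [516.0, -125.3, 231.1]
tcp_rot: [3.142, -0.0, 2.707]
contact_force: [1.4, 0.7, 0.0]
opening: 0.002
```

Call:
{"fn": "jog_arm", "kwargs": {
  "moves": [
    {"grip": 1, "translation": [-0.021, -0.0205, 0], "twist": [0, 0, 0]},
    {"grip": 1, "translation": [-0.021, -0.0205, 0], "twist": [0, 0, 0]},
    {"grip": 1, "translation": [-0.021, -0.0205, 0.01], "twist": [0, 0, 0]},
    {"grip": 1, "translation": [-0.021, -0.0205, 0.02], "twist": [0, 0, 0]},
    {"grip": 1, "translation": [0, 0, 0.03], "twist": [0, 0, 0]},
    {"grip": 1, "translation": [0, 0, 0.03], "twist": [0, 0, 0]},
    {"grip": 1, "translation": [0, 0, 0.01], "twist": [0, 0, 0]},
    {"grip": 1, "translation": [0, 0, 0], "twist": [0, 0, 0]}
  ]
}}

```text
clock: 2.43
eef_pos: [555.5, -232.1, 128.3]
tcp_rot: [-3.141, -0.006, 2.708]
contact_force: [-0.2, 0.6, 0.3]
opening: -0.0
```

Run:
```python
from rig import r
import cv2,numpy as np
s=r.sense();print(s['clock'],s['eef_pos'],s['tcp_rot'],s['contact_force'],s['qpos'])
p,d=r.grab_frame("scene");cv2.imwrite('pics/scene2.png',p[:,:,::-1])
```

```text
2.4333 [ 555.54646393 -232.1225658   128.26237126] [-3.14140781 -0.00611274  2.70761604] [-0.1682549   0.62087904  0.28564446] [-3.98290104e-01  4.34469444e-01  1.76599809e+00  4.11062279e-05
  9.47240571e-01 -1.53513449e+00]
```

View pics/scene2.png

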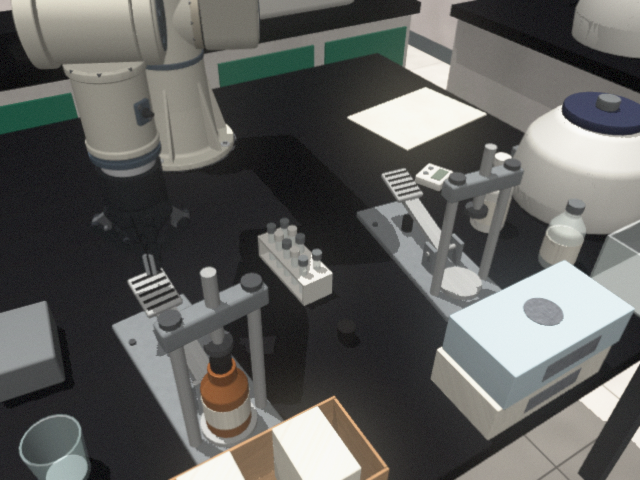

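The shut fingers hang over the striped pad at about (150,285). The treadle is still up. Now I press down along its arc.

Call:
{"fn": "jog_arm", "kwargs": {
  "moves": [
    {"grip": 1, "translation": [0, 0, 0.012], "twist": [0, 0, 0]},
    {"grip": 1, "translation": [0, 0, 0.01], "twist": [0, 0, 0]},
    {"grip": 1, "translation": [0.001, -0.0005, 0.006], "twist": [0, 0, 0]},
    {"grip": 1, "translation": [0.001, -0.0005, 0.006], "twist": [0, 0, 0]},
    {"grip": 1, "translation": [0.001, -0.0005, 0.006], "twist": [0, 0, 0]},
    {"grip": 1, "translation": [0.001, -0.0005, 0.006], "twist": [0, 0, 0]},
    {"grip": 1, "translation": [0.001, -0.0005, 0.006], "twist": [0, 0, 0]},
    {"grip": 1, "translation": [0.001, 0, 0.006], "twist": [0, 0, 0]},
    {"grip": 1, "translation": [0, 0, 0.004], "twist": [0, 0, 0]}
  ]
}}

```text
clock: 3.23
eef_pos: [550.6, -233.2, 69.5]
tcp_rot: [-3.141, -0.0, 2.708]
contact_force: [-6.3, -2.0, 11.3]
opening: 0.003
```

Call:
{"fn": "jog_arm", "kwargs": {
  "moves": [
    {"grip": 1, "translation": [0, 0, 0.003], "twist": [0, 0, 0]},
    {"grip": 1, "translation": [0, 0, 0.002], "twist": [0, 0, 0]},
    {"grip": 1, "translation": [0, 0, 0], "twist": [0, 0, 0]}
  ]
}}

```text
clock: 3.48
eef_pos: [550.2, -233.3, 64.7]
tcp_rot: [-3.14, -0.001, 2.708]
contact_force: [-7.1, -2.5, 12.4]
opening: -0.002
```

Call:
{"fn": "jog_arm", "kwargs": {
  "moves": [
    {"grip": 1, "translation": [0, 0, 0.002], "twist": [0, 0, 0]},
    {"grip": 1, "translation": [0, 0, 0], "twist": [0, 0, 0]}
  ]
}}

```text
clock: 3.65
eef_pos: [550.1, -233.2, 62.8]
tcp_rot: [-3.14, -0.001, 2.708]
contact_force: [-6.9, -2.4, 12.6]
opening: 0.002
```

Call:
{"fn": "jog_arm", "kwargs": {
  "moves": [
    {"grip": 1, "translation": [0, 0, 0.002], "twist": [0, 0, 0]},
    {"grip": 1, "translation": [0, 0, 0], "twist": [0, 0, 0]}
  ]
}}

```text
clock: 3.82
eef_pos: [550.1, -233.3, 61.0]
tcp_rot: [-3.14, -0.001, 2.708]
contact_force: [-7.6, -1.8, 14.6]
opening: 0.003
```

Call:
{"fn": "jog_arm", "kwargs": {
  "moves": [
    {"grip": 1, "translation": [0, 0, 0.001], "twist": [0, 0, 0]},
    {"grip": 1, "translation": [0, 0, 0], "twist": [0, 0, 0]}
  ]
}}

```text
clock: 3.98
eef_pos: [550.2, -233.3, 60.8]
tcp_rot: [-3.14, -0.001, 2.708]
contact_force: [-10.4, -1.7, 20.6]
opening: 0.003
```

Call:
{"fn": "jog_arm", "kwargs": {
  "moves": [
    {"grip": 1, "translation": [0, 0, 0.001], "twist": [0, 0, 0]},
    {"grip": 1, "translation": [0, 0, 0], "twist": [0, 0, 0]}
  ]
}}

```text
clock: 4.15
eef_pos: [550.2, -233.3, 60.6]
tcp_rot: [-3.14, -0.001, 2.708]
contact_force: [-11.8, -0.3, 29.2]
opening: -0.002
```

The height has stopped changing and the force has jumped, so the treadle is at its stop. I hold here.

Call:
{"fn": "jog_arm", "kwargs": {
  "moves": [
    {"grip": 1, "translation": [0, 0, 0], "twist": [0, 0, 0]},
    {"grip": 1, "translation": [0, 0, 0], "twist": [0, 0, 0]},
    {"grip": 1, "translation": [0, 0, 0], "twist": [0, 0, 0]},
    {"grip": 1, "translation": [0, 0, 0], "twist": [0, 0, 0]},
    {"grip": 1, "translation": [0, 0, 0], "twist": [0, 0, 0]},
    {"grip": 1, "translation": [0, 0, 0], "twist": [0, 0, 0]},
    {"grip": 1, "translation": [0, 0, 0], "twist": [0, 0, 0]},
    {"grip": 1, "translation": [0, 0, 0], "twist": [0, 0, 0]},
    {"grip": 1, "translation": [0, 0, 0], "twist": [0, 0, 0]},
    {"grip": 1, "translation": [0, 0, 0], "twist": [0, 0, 0]}
  ]
}}

```text
clock: 4.98
eef_pos: [550.2, -233.3, 60.6]
tcp_rot: [-3.14, -0.001, 2.708]
contact_force: [-12.5, -0.4, 28.4]
opening: -0.001
```

Run:
```python
from rig import r
import cv2,numpy as np
p,d=r.grab_frame("scene");cv2.imwrite('pics/scene3.png',p[:,:,::-1])
```

```text
(no output)
```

View pics/scene3.png

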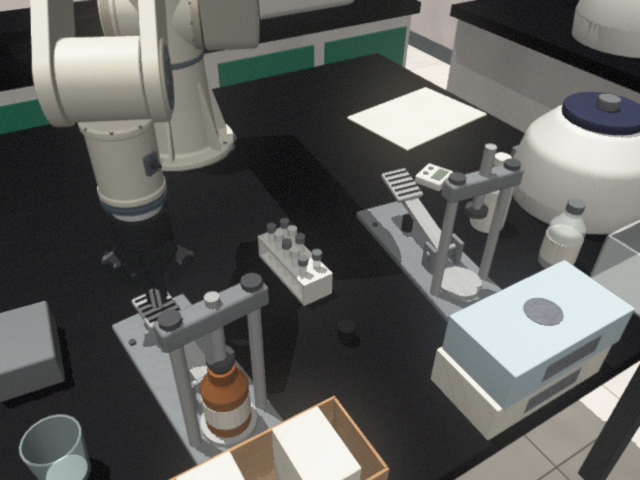

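The treadle is down, the ram rod is lowered (about 212,298) and its foot is on the stopper. It has been down for about 1 s, so I lift straight up, then back towards the robot.

Call:
{"fn": "jog_arm", "kwargs": {
  "moves": [
    {"grip": 1, "translation": [0, 0, -0.004], "twist": [0, 0, 0]},
    {"grip": 1, "translation": [0, 0, -0.008], "twist": [0, 0, 0]},
    {"grip": 1, "translation": [0, 0, -0.01], "twist": [0, 0, 0]},
    {"grip": 1, "translation": [0, 0, -0.015], "twist": [0, 0, 0]},
    {"grip": 1, "translation": [0, 0, -0.02], "twist": [0, 0, 0]},
    {"grip": 1, "translation": [0, 0, -0.03], "twist": [0, 0, 0]},
    {"grip": 1, "translation": [0, 0, -0.03], "twist": [0, 0, 0]},
    {"grip": 1, "translation": [0, 0, -0.03], "twist": [0, 0, 0]},
    {"grip": 1, "translation": [0.03, -0.01, 0], "twist": [0, 0, 0]},
    {"grip": 1, "translation": [0.03, -0.01, 0], "twist": [0, 0, 0]}
  ]
}}

```text
clock: 5.87
eef_pos: [489.8, -226.2, 207.4]
tcp_rot: [-3.142, 0.005, 2.709]
contact_force: [-0.4, 0.3, 0.1]
opening: -0.002
```

Call:
{"fn": "jog_arm", "kwargs": {
  "moves": [
    {"grip": 1, "translation": [0.03, -0.01, 0], "twist": [0, 0, 0]},
    {"grip": 1, "translation": [0.03, -0.01, 0], "twist": [0, 0, 0]},
    {"grip": 1, "translation": [0, 0, 0], "twist": [0, 0, 0]},
    {"grip": 1, "translation": [0, 0, 0], "twist": [0, 0, 0]},
    {"grip": 1, "translation": [0, 0, 0], "twist": [0, 0, 0]},
    {"grip": 1, "translation": [0, 0, 0], "twist": [0, 0, 0]},
    {"grip": 1, "translation": [0, 0, 0], "twist": [0, 0, 0]},
    {"grip": 1, "translation": [0, 0, 0], "twist": [0, 0, 0]}
  ]
}}

```text
clock: 6.53
eef_pos: [426.3, -218.7, 205.1]
tcp_rot: [3.142, -0.0, 2.708]
contact_force: [0.3, 0.2, -0.3]
opening: 0.002
```

Run:
```python
from rig import r
import cv2,numpy as np
from h import *
for n in("scene","top"):
    p,d=r.grab_frame(n);cv2.imwrite(f'pics/{n}4.png',p[:,:,::-1]);np.savez(f'pics/{n}4.npz',p=p,d=d,**r.calibration(n))
s=r.sense();print(s['clock'],s['eef_pos'],s['contact_force'])
for f in('pics/top1.npz','pics/top4.npz','pics/scene1.npz','pics/scene4.npz'):
    _,X=world(f)
    pts=((447,256),(447,270),(447,285),(180,302)) if 'top' in f else ((155,290),(400,182),(218,345),(208,272))
    for u,v in pts:print(f,u,v,X[v,u].round(1))
a=cv2.imread('pics/scene1.png');b=cv2.imread('pics/scene4.png')
cv2.imwrite('pics/cmp.png',cv2.resize(np.hstack([x[255:445,110:280] for x in(a,b)]),None,fx=2.3,fy=2.3,interpolation=cv2.INTER_CUBIC))
```

```text
6.6333 [ 425.96412731 -218.59664635  205.09751359] [ 0.88253228  0.04224295 -1.66133313]
pics/top1.npz 447 256 [ 583.  -237.5   92. ]
pics/top1.npz 447 270 [ 557.7 -234.7   99.4]
pics/top1.npz 447 285 [ 531.2 -231.7  107.1]
pics/top1.npz 180 302 [512.1 239.5 100.5]
pics/top4.npz 447 256 [ 583.  -237.5   92. ]
pics/top4.npz 447 270 [ 557.8 -234.9   98.6]
pics/top4.npz 447 285 [ 531.2 -232.7  103.1]
pics/top4.npz 180 302 [512.  240.4  96.7]
pics/scene1.npz 155 290 [ 561.  -236.3   96. ]
pics/scene1.npz 400 182 [511.2 238.7  96.5]
pics/scene1.npz 218 345 [ 763.4 -220.8  170.7]
pics/scene1.npz 208 272 [ 756.4 -218.2  272.7]
pics/scene4.npz 155 290 [ 560.8 -236.3   95.8]
pics/scene4.npz 400 182 [510.6 239.2  96. ]
pics/scene4.npz 218 345 [ 762.6 -220.5  169.7]
pics/scene4.npz 208 272 [ 757.4 -218.5  273.6]
```

View pics/cmp.png

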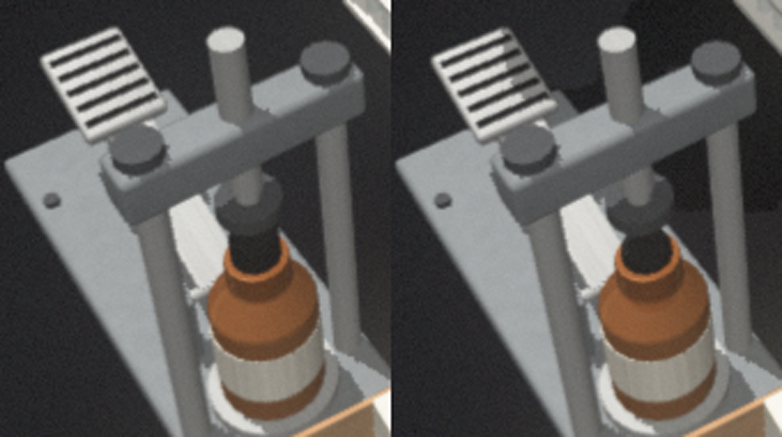

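View pics/top4.png

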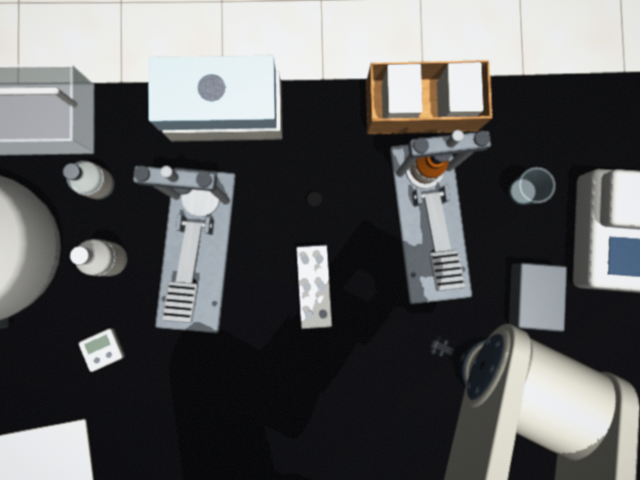

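The treadle is back up and the empty press has not moved. I take a closer look at the stopper.

Run:
```python
import cv2,numpy as np
a,b,c=[cv2.imread(f'pics/scene{i}.png') for i in(1,3,4)]
g=np.hstack([cv2.resize(x[325:395,195:250],None,fx=4.8,fy=7,interpolation=cv2.INTER_CUBIC) for x in(a,b,c)])
g=np.clip(255*(g/255.)**.5,0,255).astype(np.uint8);cv2.imwrite('pics/st.png',g)
```

```text
(no output)
```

View pics/st.png

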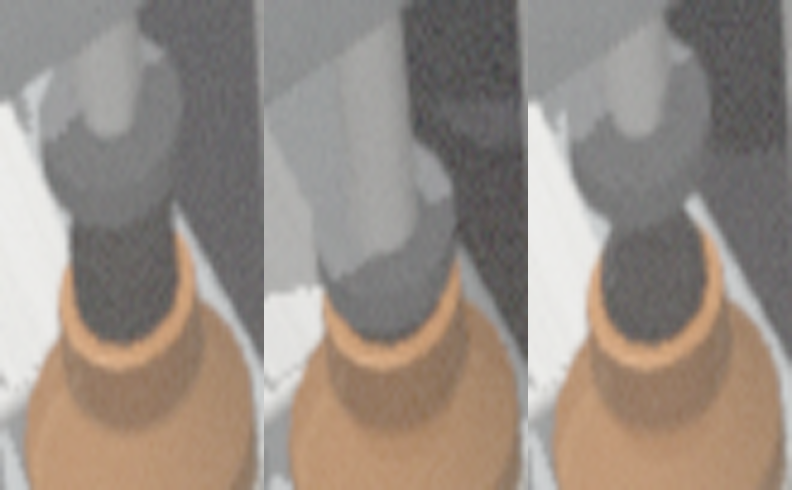

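The three frames run before, at the stop, and after. The stopper now sits clearly lower in the neck with its rounded top visible, and the ram is back up. I hand the job in.

```bash
python3 -c "
from rig import r
print(r.sense()['clock'],r.sign_off())"
```

```text
the job is handed in; nothing more can be done
6.6333 None
```

I pressed the treadle of the press with the amber bottle (the right-hand one seen from the robot) down to its stop. I held it about 1 s with the fingers shut, then lifted off and backed away. The job was handed in at 6.6 s.

**At the stop:** the TCP height stayed at about 60.6 mm while the upward force rose from about 14 N to 29 N. About 12 N of sideways force was felt at the same time. That is well under the 120 N wrist limit.

**After release:**
- **Loaded treadle:** the scene view puts its pad at 95.8 mm, against 96.0 mm before, so it sprang back up. The top view agreed at two of three pad points. The third read 4 mm lower; the empty press's pad read the same amount lower, so I take it as a depth error, probably from the arm's shadow.
- **Stopper:** it sits visibly lower in the neck, and the ram is back up. I judged this from the pictures and did not measure the depth in millimetres.
- **Empty press:** its treadle looks unmoved in both views. Its depth agrees in the scene view, and the top view shows the 4 mm difference noted above.
- **Gripper:** it is clear of everything, and the contact force is about zero apart from sensor noise.

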